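# Hang the lift-off door on the sample cabinet and close it

## Task

The blue lift-off door of the small sample cabinet stands in the slot of a grey block. Lift it out by its black grip and, with the door standing wide open (square to the cabinet's front), lower it gently so that both hinge knuckles drop fully down onto the two brass pins together. Then swing the door fully shut against its frame, past the little ball catch, without slamming it and let go, leaving the jars, the bottle and the beaker where they are.

Things in the scene. Friction and masses are not known exactly. Their poses are not given: they have to be found in the camera images.
- cabinet: Fixed cream cabinet, 180 wide (x) x 130 deep (y) x 148 mm high, open at its own +y face (y = +65 mm). Origin: centre of its underside, on the table; z up. Hinge axis: vertical at x = -82, y = +79 mm, with two dark brackets, each carrying an upright brass pin. A black rubber frame round the opening stands out to y = +73 mm and stops the closed door.
- catch (a joint): Sprung steel ball (10 mm across) in a dark bracket on the cabinet's side, at x = 84, y = 87, z = 85 mm of the cabinet; its value is how far it is pushed in (m). The free edge of the closing door pushes it aside (1 to 3 N) and it springs back over the outer face and holds the door shut. The bracket reaches x = 90 to 98, y = 99 mm.
- lug (a point): Middle of the underside of the dark anti-lift lug on the cabinet's roof, at x = 66, y = 73, z = 160 mm of the cabinet. The lug is 30 mm wide (x), reaches out to y = 81 and up to z = 166 mm. It overhangs the free top corner of the shut door, so the door can be lowered only while open; the hung door then passes about 10 mm below it.
- pin_low (a point): Foot of the lower brass pin, on the hinge axis, where it meets the flat round collar (18 mm across, 3 mm thick, on the bracket) 40 mm above the table. The pin is 11 mm thick and 24 mm tall, the last 9 mm tapering to 4 mm. Axes as the cabinet's.
- pin_high (a point): Foot of the upper pin, alike, on the same axis, 125 mm above the table; its collar and bracket are 20 wide, 11 mm thick together, and reaches 9 mm in front of the axis. The lower knuckle cannot pass through this bracket: bring the door in from the front with its lower knuckle between the two brackets (door 25 to 54 mm above its hung height), then lower it. Axes as the cabinet's.
- door: Loose blue door, about 0.28 kg. Origin: on its hinge axis, level with the panel's lower edge. x runs along the panel from hinge to free edge, y is square to it (outer face, with a pale inset, at +y), z up. Panel: x = 14 to 164, 8 mm thick, z = 0 to 130 mm. Centre of mass near x = 86. Shut: its x, y point along the cabinet's x, y. Square open: its x points along the cabinet's +y, its y along -x.
- door_grip (a point): Centre of the black grip on the door's top edge: 55 long (door x), 14.5 thick (door y), 34 mm tall (17 above and below this point); at x = 85, z = 147 mm in the door's frame. Axes as the door's.
- knuckle_low (a point): Centre of the underside (z = 20 mm of the door) of the lower steel knuckle: 22 mm outside, 14 mm bore, 18 mm tall, open both ends. It meets pin_low when hung; the door's lower edge is then 20 mm above the table. The hung door turns freely on the pins with 1.5 mm play all round, may sag about 2 degrees, and stays about where it is left. Axes as the door's.
- knuckle_high (a point): Centre of the underside (z = 105 mm of the door) of the upper knuckle, alike. It meets pin_high when hung. Axes as the door's.
- door_edge (a point): Middle of the door's free edge: x = 164, z = 65 mm in the door's frame. Axes as the door's.
- stand: Fixed dark grey block, 100 (x) x 130 (y) x 47 mm high, with a 10 mm wide slot along its y, open at both ends; the door stands upright in it, 32 mm deep, on the slot floor 15 mm above the table. Origin: centre of the underside.
- tube_block: Fixed dark grey block of the same footprint, 45 mm high, with upright glass tubes reaching 105 mm above the table: a bystander. Origin: centre of the underside.
- jar_a_mid (a point): Centre of a white jar, 44 mm across, 65 mm tall: leave alone.
- jar_b_mid (a point): Centre of an amber jar, 44 mm across, 65 mm tall: leave alone.
- flask_mid (a point): Centre of an amber bottle with blue cap, 70 mm across, 150 mm tall: leave alone.
- beaker_mid (a point): Centre of a clear beaker, 70 mm across, 85 mm tall: leave alone.
There are look-alikes about, which are no part of the job. Of the things that look like the door, the smaller one is meant.

How it is judged:
By the outcome, as a careful person would: the job done as asked, in the order asked, and still so for the second after the job is handed in, with the robot touching nothing.
It also fails if it takes over 69 s, if anything falls off the work surface, if the arm or the gripper's body presses on something with over 40 N, if the wrist force passes 120 N, or if a joint passes its speed limit or range.

## Robot

A 6-joint arm with a two-finger parallel gripper is mounted at the origin on the work surface. World frame = base frame: x ahead of the robot, y to its left, z up, the work surface at z = 0. Lengths are in m, angles in rad, forces in N, time in s.
With the tool pointing down it reaches from about 0.275 to 0.875 m from the base axis. Payload 12.5 kg.
Tool frame: the origin (TCP) lies midway between the tips of the shut fingers; the grasp point (between the pads) lies 19 mm behind it; z points along the fingers, x is the direction in which the jaws open and shut, and the axes are right-handed (so a half turn about z gives the same grasp; the last joint's range is limited). The gripper opens to 85 mm and grips with 20 to 120 N. Pads are 22 mm wide; open, the fingers measure 114 mm over their backs; the gripper's body (76 mm by 85 mm) begins 54 mm behind the grasp point. The pads swing forward as they close: fully open they stand 13 mm farther back than shut.
Start: joints at [1.104, 0.351, 1.652, -0, 1.139, -0.085], TCP at [0.205, 0.51, 0.231] pointing down, gripper open.
Joint ranges: [-2.75, 2.75], [-0.79, 2.1], [0.01, 2.65], [-1.57, 4.71], [0.07, 3.14], [-2.87, 2.87]. Speed limits (rad/s): [2.22, 2.22, 2.79, 3.14, 3.14, 3.14].

## Interface

Orientations are given as a 3x3 rotation matrix whose columns are the frame's x, y, z axes.
In Python, from station import arm gives the robot as it stands. The module is installed in compiled form; this text tells all that it offers. Calls block until the motion is done:
- arm.goto(position, orientation): joint-space move of the TCP to a pose.
- arm.move_straight(position, orientation=None, feed=0.15, until_force=None): straight line of the TCP; orientation=None keeps the orientation; feed is the mean speed in m/s. With until_force (N) it stops when the force on the tool has changed by that much, and returns True; else False.
- arm.movej(angles): joint-space move.
- arm.open() and arm.close_gripper(grasp_force=None): open the fingers fully, or close them until they stop; grasp_force is the grip in N (None keeps the last).
- arm.dwell(seconds).
- arm.solve_ik(position, orientation): joint angles nearest the present ones, or None.
- arm.get_image(name): name is "side" or "top"; returns a dict with "color" (400x640x3 uint8, red, green, blue), "depth" (400x640 float32, m along the optical axis (not along the pixel's ray), 0 where there is no reading), "fx", "fy", "cx", "cy" (pixels), "extrinsics" (4x4, takes a point from camera to world coordinates). Camera axes: x right, y down, z forward; pixel columns grow to the right and rows downward; lengths in m; the calibration is good to about 2 mm. A picture is of the moment at which its call begins.
A pose or a line that the arm cannot do raises arm.Unreachable and nothing moves.
- arm.sign_off(): hands the job in, once; it reports no verdict.
Readings, each from a call of its own:
- arm.get_clock(): time.
- arm.get_joints(): joint angles.
- arm.get_qvel(): joint speeds.
- arm.get_tau(): joint torques, N m.
- arm.get_ee_pos(): TCP position.
- arm.get_tcp_rot(): TCP orientation.
- arm.get_force(): force on the tool from outside, world axes, zero at the start.
- arm.get_wrist_torque(): the same for the moment, N m.
- arm.get_grip_width(): finger opening in m.
Only numpy, scipy, OpenCV 4.12 (cv2) and the standard library are available. Lean on these libraries where they do the work, as an engineer would, in place of code of your own. Each camera call takes 0.05 s, during which the arm holds its last target.

## Working session

There is one attempt and no reset: what is moved stays moved. The work goes in short steps, each a Python script; the robot and the scene stay as the last script left them, time stands still between calls to the robot, and variables do not carry over. Pictures are saved under pics/ and viewed, and the job is handed in when it is done.

```bash
mkdir -p pics; ls; python3 - <<'E'
from station import arm
import cv2, numpy as np
for n in("side","top"):
    d=arm.get_image(n)
    cv2.imwrite(f"pics/{n}0.png",cv2.cvtColor(d["color"],cv2.COLOR_RGB2BGR))
    np.savez(f"{n}0.npz",**{k:np.asarray(v) for k,v in d.items()})
    print(n,d["fx"],d["fy"],d["cx"],d["cy"]);print(np.round(d["extrinsics"],4))
print(arm.get_clock(),arm.get_grip_width());print(arm.get_tcp_rot().round(3))
E
```

```text
pics
side 418.89918191674207 418.89918191674207 324.68420077655486 196.57990931667072
[[ 0.9951 -0.0843  0.0525  0.4219]
 [-0.0973 -0.7189  0.6883 -0.6474]
 [-0.0203 -0.69   -0.7236  0.9208]
 [ 0.      0.      0.      1.    ]]
top 513.6689948079019 513.6689948079019 327.354474708855 202.9091561236552
[[-2.0000e-04 -9.9020e-01  1.3940e-01  2.7420e-01]
 [-1.0000e+00  3.0000e-04  3.0000e-04  1.0690e-01]
 [-4.0000e-04 -1.3940e-01 -9.9020e-01  1.5628e+00]
 [ 0.0000e+00  0.0000e+00  0.0000e+00  1.0000e+00]]
0.1 0.0855412743035433
[[ 0.373  0.928 -0.   ]
 [ 0.928 -0.373 -0.001]
 [-0.001 -0.    -1.   ]]
```

View pics/side0.png

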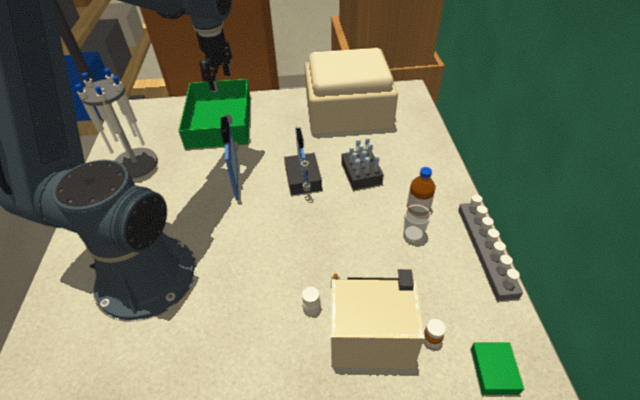

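View pics/top0.png

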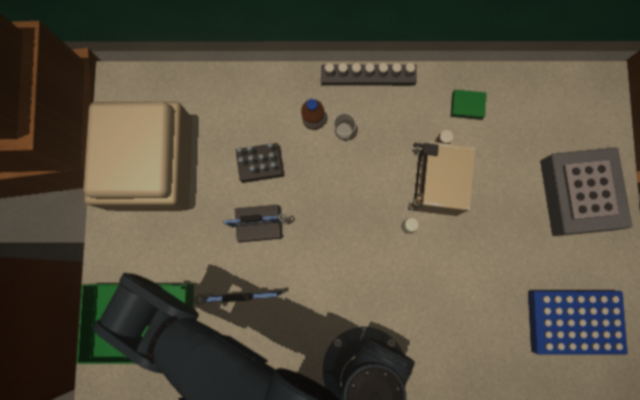

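```bash
python3 - <<'E'
import cv2
s=cv2.imread("pics/side0.png");t=cv2.imread("pics/top0.png")
cv2.imwrite("pics/c1.png",cv2.resize(s[100:220,200:400],None,fx=4,fy=4,interpolation=2)) 
cv2.imwrite("pics/c2.png",cv2.resize(t[190:310,190:310],None,fx=5,fy=5,interpolation=2))
cv2.imwrite("pics/c3.png",cv2.resize(s[250:380,290:460],None,fx=4.5,fy=4.5,interpolation=2))
cv2.imwrite("pics/c4.png",cv2.resize(t[120:240,395:495],None,fx=5,fy=5,interpolation=2))
E
```

```text
(no output)
```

View pics/c1.png

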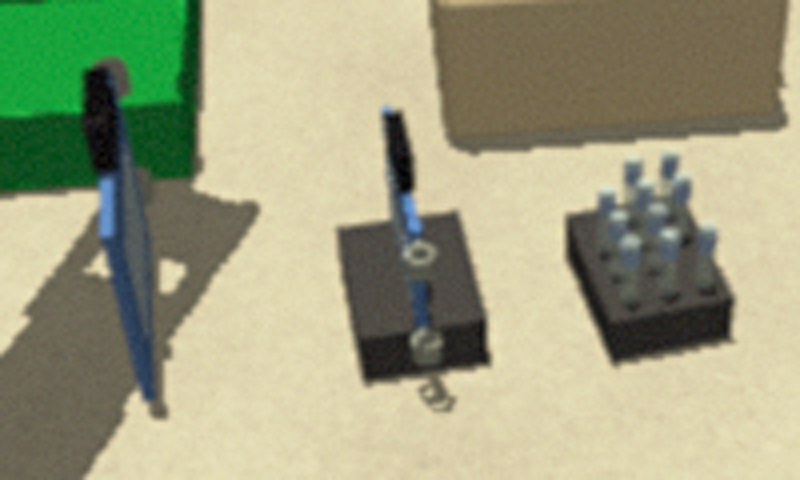

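View pics/c2.png

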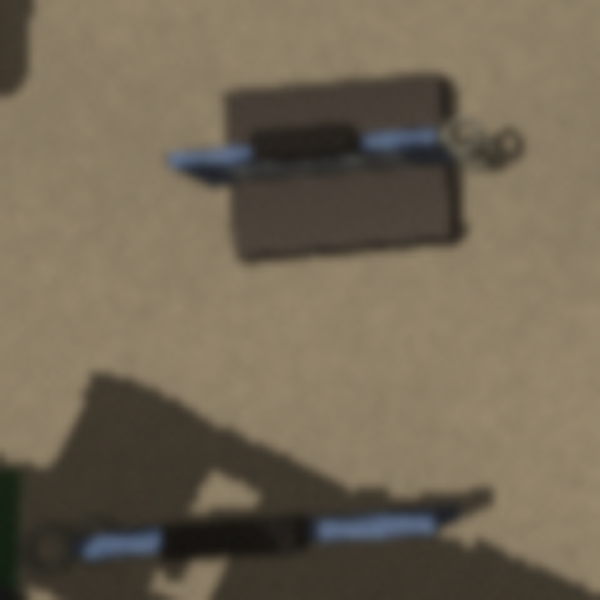

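View pics/c3.png

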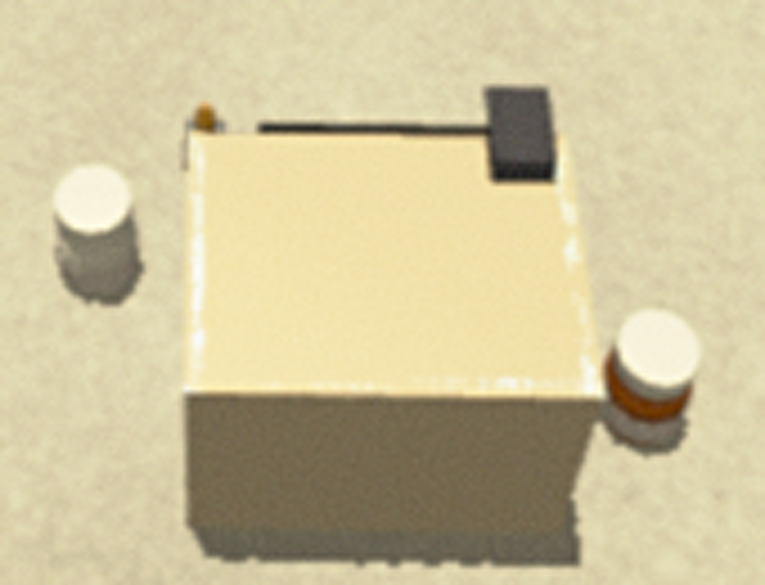

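View pics/c4.png

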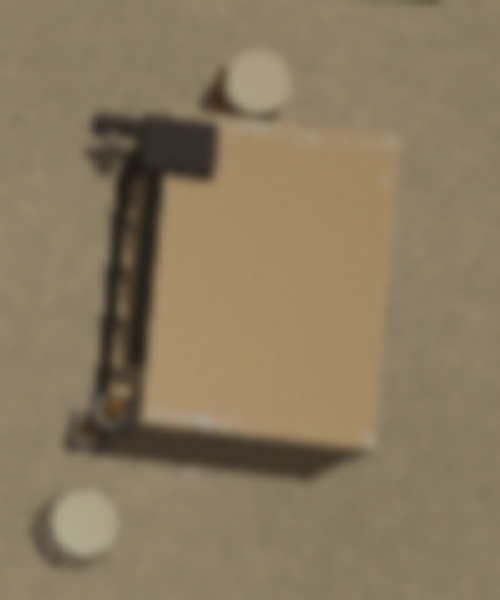

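```bash
cat > h.py <<'E'
import numpy as np,cv2
class V:
    def __init__(s,d):
        s.d=d; s.c=np.asarray(d["color"]); s.z=np.asarray(d["depth"]); s.E=np.asarray(d["extrinsics"])
        s.k=[float(d[q]) for q in("fx","fy","cx","cy")]
        H,W=s.z.shape; v,u=np.mgrid[:H,:W]
        s.r=np.stack([(u-s.k[2])/s.k[0],(v-s.k[3])/s.k[1],np.ones((H,W))],-1)
        s.P=(s.r*s.z[...,None])@s.E[:3,:3].T+s.E[:3,3]
        s.P[s.z==0]=np.nan
        s.hsv=cv2.cvtColor(s.c,cv2.COLOR_RGB2HSV)
    def ray(s,u,v,z):
        r=s.E[:3,:3]@np.array([(u-s.k[2])/s.k[0],(v-s.k[3])/s.k[1],1]); return s.E[:3,3]+r*(z-s.E[2,3])/r[2]
    def proj(s,p):
        q=s.E[:3,:3].T@(np.asarray(p)-s.E[:3,3]); return np.array([s.k[0]*q[0]/q[2]+s.k[2],s.k[1]*q[1]/q[2]+s.k[3]])
def load(n): return V(dict(np.load(n)))
E
python3 - <<'E'
from h import *
for n in("side","top"):
    v=load(n+"0.npz"); P=v.P
    x,y,z=P[...,0],P[...,1],P[...,2]
    box=(x>.3)&(x<.65)&(y>-.25)&(y<.05)
    m=box&(abs(z-.148)<.006)
    # roof colour
    h=v.hsv
    print(n,"table z",np.nanmedian(z[(x>.3)&(x<.8)&(abs(z)<.02)]))
    mm=(m&(h[...,2]>100)&(h[...,1]<140)).astype(np.uint8)
    num,lab,st,ce=cv2.connectedComponentsWithStats(mm)
    i=1+st[1:,4].argmax(); ys,xs=np.where(lab==i)
    pts=np.array([v.ray(u,w,.148)[:2] for u,w in zip(xs,ys)]).astype(np.float32)
    print("roof z",np.median(z[lab==i]),len(pts)); r=cv2.minAreaRect(pts);print(r,cv2.boxPoints(r).round(4).tolist())
    # pin brass
    b=box&(h[...,0]>8)&(h[...,0]<25)&(h[...,1]>170)&(h[...,2]>60)
    num,lab,st,ce=cv2.connectedComponentsWithStats(b.astype(np.uint8))
    for i in range(1,num):
        if st[i,4]>3: print("brass",ce[i],st[i],np.nanmax(z[lab==i]),v.ray(*ce[i],.145))
    # door region
    for nm,bx in(("standdoor",(x>.33)&(x<.46)&(y>.12)&(y<.36)),("bigdoor",(x>.2)&(x<.3)&(y>.12)&(y<.42))):
        k=bx&(z>.1)&(z<.3); print(nm,k.sum(),np.nanmax(np.where(k,z,np.nan)),np.nanmin(P[k],0),np.nanmax(P[k],0))
E
```

```text
side table z -0.0005636294171212364
roof z 0.14736832402036648 2965
((0.5524070262908936, -0.2105131894350052), (0.09768029302358627, 0.17981606721878052), 83.8211441040039) [[0.4578000009059906, -0.24940000474452972], [0.6365000009536743, -0.2687000036239624], [0.6470000147819519, -0.17159999907016754], [0.4683000147342682, -0.15230000019073486]]
brass [335.09090909 276.        ] [334 274   3   5  11] 0.14630788937942873 [ 0.47754767 -0.1487285   0.145     ]
standdoor 245 0.18082079091388326 [0.41773104 0.2215082  0.10036914] [0.44508461 0.35913134 0.18082079]
bigdoor 470 0.2135834816730533 [0.20414463 0.2426918  0.10001367] [0.22745697 0.41976378 0.21358348]
top table z 0.00023408015921233538
roof z 0.14812022117155088 1638
((0.5544812679290771, -0.2145940214395523), (0.09344921261072159, 0.181275874376297), 82.86991882324219) [[0.4587000012397766, -0.24969999492168427], [0.6385999917984009, -0.27219998836517334], [0.6502000093460083, -0.17949999868869781], [0.47029998898506165, -0.15700000524520874]]
standdoor 296 0.18623252601338947 [0.42089327 0.22254996 0.1004962 ] [0.44683541 0.35966662 0.18623253]
bigdoor 395 0.21884097783825873 [0.20797744 0.24318662 0.11047276] [0.22996497 0.41882304 0.21884098]
```

```bash
python3 - <<'E'
from h import *
T={}
for n in("side","top"):
    v=load(n+"0.npz"); P=v.P
    x,y,z=P[...,0],P[...,1],P[...,2]; h=v.hsv
    m=(x>.3)&(x<.7)&(y>-.35)&(y<-.0)&(abs(z-.148)<.006)&(h[...,2]>100)&(h[...,1]<150)
    num,lab,st,ce=cv2.connectedComponentsWithStats(m.astype(np.uint8))
    i=1+st[1:,4].argmax(); c=cv2.findContours((lab==i).astype(np.uint8),0,1)[0][0][:,0]
    pts=np.array([v.ray(*p,.148)[:2] for p in c]).astype(np.float32)
    r=cv2.minAreaRect(pts);b=cv2.boxPoints(r);print(n,r)
    # side edges line fit: points in the cabinet-ish frame
    a=np.deg2rad(r[2]-90 if r[2]>45 else r[2]); R=np.array([[np.cos(a),-np.sin(a)],[np.sin(a),np.cos(a)]])
    q=(pts-np.array(r[0]))@R
    hx,hy=q.max(0)
    for nm,s in(("+x",(q[:,0]>hx-.006)&(abs(q[:,1])<hy-.015)),("-x",(q[:,0]<-hx+.006)&(abs(q[:,1])<hy-.015)),("+y",(q[:,1]>hy-.008)&(abs(q[:,0])<hx-.02)&(q[:,0]<.03)),("-y",(q[:,1]<-hy+.008)&(abs(q[:,0])<hx-.02))):
        vx,vy,x0,y0=cv2.fitLine(pts[s],cv2.DIST_HUBER,0,.001,.001).ravel()
        print(nm,s.sum(),"ang",np.degrees(np.arctan2(vy,vx)).round(2),"pt",x0,y0)
    # stand block top z=.047
    m=(x>.3)&(x<.6)&(y>.15)&(y<.4)&(abs(z-.047)<.006)
    pts=np.array([v.ray(u,w,.047)[:2] for w,u in zip(*np.where(m))]).astype(np.float32); print("stand",len(pts),cv2.minAreaRect(pts))
    # grip: dark & high
    m=(x>.39)&(x<.48)&(y>.2)&(y<.38)&(z>.15)&(z<.2)
    ys,xs=np.where(m);print("grip px",xs.min(),xs.max(),ys.min(),ys.max(),np.percentile(z[m],[50,95]),P[m].min(0),P[m].max(0))
    # blue panel
    m=(h[...,0]>95)&(h[...,0]<125)&(h[...,1]>60)&(x>.39)&(x<.48)&(y>.2)&(y<.38)
    ys,xs=np.where(m);print("blue px",xs.min(),xs.max(),ys.min(),ys.max())
E
```

```text
side ((0.5493569374084473, -0.23129341006278992), (0.13800889253616333, 0.1797216683626175), 82.90754699707031)
+x 54 ang 83.07 pt 0.6370857 -0.24466898
-x 48 ang 83.82 pt 0.4611895 -0.21775667
+y 53 ang -7.02 pt 0.5383588 -0.16524366
-y 73 ang -6.41 pt 0.5414773 -0.29798177
stand 1028 ((0.48299142718315125, 0.3152952194213867), (0.21677246689796448, 0.1807810217142105), 9.126948356628418)
grip px 296 303 128 146 [0.17631293 0.17979224] [0.41800698 0.28936063 0.15003212] [0.43652431 0.34762909 0.18082079]
blue px 296 307 128 181
top ((0.5522559285163879, -0.23291118443012238), (0.13085761666297913, 0.1814291924238205), 83.06626892089844)
+x 42 ang 83.62 pt 0.64140546 -0.23761733
-x 37 ang 82.95 pt 0.46266335 -0.23427607
+y 36 ang -6.98 pt 0.5395788 -0.16722709
-y 49 ang -6.51 pt 0.5598279 -0.2981392
stand 1375 ((0.4885317087173462, 0.3068852424621582), (0.16569189727306366, 0.22272878885269165), 89.98167419433594)
grip px 232 271 214 221 [0.17735748 0.18232757] [0.42089327 0.2631785  0.1503452 ] [0.43927018 0.37073595 0.18623253]
blue px 229 276 216 223
```

```bash
python3 - <<'E'
from h import *
for n in("side","top"):
    v=load(n+"0.npz"); P=v.P
    x,y,z=P[...,0],P[...,1],P[...,2]; h=v.hsv
    box=(x>.39)&(x<.49)&(y>.2)&(y<.4)
    g=box&(z>.165)&(z<.192)&(h[...,2]<60)
    p=P[g]; print(n,"grip",len(p),p.mean(0),"y",p[:,1].min(),p[:,1].max(),"x",p[:,0].min(),p[:,0].max())
    b=box&(z>.136)&(z<.152)&(h[...,0]>95)&(h[...,0]<125)&(h[...,1]>60); q=P[b]
    l=cv2.fitLine(q[:,:2].astype(np.float32),cv2.DIST_HUBER,0,.001,.001).ravel()
    print(" top edge",len(q),q.mean(0),"ang",np.degrees(np.arctan2(l[1],l[0])),"y",q[:,1].min(),q[:,1].max())
    s=box&(abs(z-.047)<.004)
    r=cv2.minAreaRect(np.array([v.ray(u,w,.047)[:2] for w,u in zip(*np.where(s))],np.float32)); print(" stand(clip)",r)
    # stand mask whole
    s=(x>.33)&(x<.53)&(y>.18)&(y<.42)&(abs(z-.047)<.005)&(h[...,2]<90)
    num,lab,st,ce=cv2.connectedComponentsWithStats(cv2.morphologyEx(s.astype(np.uint8),cv2.MORPH_CLOSE,np.ones((5,5))))
    for i in range(1,num):
        if st[i,4]>100:
            r=cv2.minAreaRect(np.array([v.ray(u,w,.047)[:2] for w,u in zip(*np.where(lab==i))],np.float32)); print(" comp",st[i],r)
E
```

```text
side grip 58 [0.42671951 0.30794003 0.17620501] y 0.29006772259735114 0.3364709247004106 x 0.42046672628840354 0.43414412493710186
 top edge 36 [0.43043234 0.2741587  0.14475497] ang -84.69313 y 0.24783782152079925 0.39091079335394086
 stand(clip) ((0.4357466399669647, 0.3081924617290497), (0.09119510650634766, 0.17637377977371216), 0.6718143224716187)
 comp [285 154  36  37 799] ((0.4280540645122528, 0.2952669858932495), (0.09563297033309937, 0.15886259078979492), 5.212158679962158)
top grip 119 [0.42964052 0.31702156 0.17752397] y 0.2899528766437272 0.3446097391347397 x 0.4208932739725187 0.43927017577212246
 top edge 59 [0.42869315 0.31348729 0.14453918] ang -84.364586 y 0.24968501636442766 0.3918837559059045
 stand(clip) ((0.4381650984287262, 0.3030961751937866), (0.15808099508285522, 0.09245706349611282), 89.98468017578125)
 comp [235 205  44  14 393] ((0.4622935950756073, 0.31757408380508423), (0.03153221309185028, 0.12825775146484375), 4.415423393249512)
 comp [232 219  57  22 693] ((0.40453213453292847, 0.3038591146469116), (0.049402300268411636, 0.16693486273288727), 7.156500816345215)
```

```bash
cat >> h.py <<'E'
def Rd(deg,s):  # door x axis at yaw deg; tool x = s*door y
    a=np.deg2rad(deg); x=s*np.array([-np.sin(a),np.cos(a),0]); z=np.array([0,0,-1.]); return np.column_stack([x,np.cross(z,x),z])
E
python3 - <<'E'
from h import *
from station import arm
for s in(1,-1):
    for p,a in(([.4285,.317,.25],95.5),([.4285,.317,.15],95.5),([.488,-.06,.2],83.2),([.45,-.02,.12],83),([.56,-.12,.12],0),([.56,-.12,.12],40)):
        q=arm.solve_ik(p,Rd(a,s)); print(s,a,None if q is None else np.round(q,2))
E
```

```text
1 95.5 [ 0.55  0.3   1.67 -0.    1.17 -2.69]
1 95.5 [ 0.55  0.42  1.77 -0.    0.95 -2.69]
1 83.2 None
1 83 None
1 0 [-0.29  0.53  1.69 -0.    0.93 -1.86]
1 40 [-0.29  0.53  1.69 -0.    0.93 -2.56]
-1 95.5 [ 0.55  0.3   1.67 -0.    1.17  0.45]
-1 95.5 [ 0.55  0.42  1.77 -0.    0.95  0.45]
-1 83.2 [-0.22  0.28  1.83 -0.    1.03 -0.1 ]
-1 83 [-0.15  0.34  2.   -0.    0.8  -0.03]
-1 0 [-0.29  0.53  1.69 -0.    0.93  1.28]
-1 40 [-0.29  0.53  1.69 -0.    0.93  0.58]
```

Candidates for the door:
- The blue door in the grey block: top (258,220), side (304,165), grip top at z≈0.18.
- The larger blue door standing by the green tray: top (240,296), side (232,160), top at z≈0.215.

I choose the smaller one in the slot. The crops show its two steel knuckles towards -y. The tube block at top (260,160) is not the stand. The cabinet is at top (445,178), side (375,320), with one brass pin visible at side (335,276).

```bash
cat >> h.py <<'E'
def snap(arm,tag,cams=("side","top")):
    o=[]
    for n in cams:
        d=arm.get_image(n); np.savez(f"{n}_{tag}.npz",**{k:np.asarray(v) for k,v in d.items()})
        cv2.imwrite(f"pics/{n}_{tag}.png",cv2.cvtColor(d["color"],cv2.COLOR_RGB2BGR)); o.append(V(d))
    return o
def crop(v,name,cu,cv_,w,h,f):
    u0=max(0,int(cu-w/2));v0=max(0,int(cv_-h/2))
    im=cv2.cvtColor(v.c,cv2.COLOR_RGB2BGR)[v0:v0+h,u0:u0+w]
    cv2.imwrite(f"pics/{name}.png",cv2.resize(im,None,fx=f,fy=f,interpolation=2)); print(name,"origin",u0,v0,"x",f)
E
python3 - <<'E'
from h import *
from station import arm
R=Rd(95.5,-1)
arm.goto([.4285,.317,.25],R)
arm.move_straight([.4285,.317,.150],feed=.12)
s,t=snap(arm,"g1")
crop(s,"g1s",*s.proj([.43,.31,.15]),140,120,5); crop(t,"g1t",*t.proj([.43,.31,.15]),120,100,5)
print(arm.get_clock(),arm.get_force(),arm.get_ee_pos())
E
```

```text
g1s origin 230 82 x 5
g1t origin 194 168 x 5
2.3167 [-0.41181538 -0.24920802 -0.04208117] [0.4288096  0.31724618 0.15075707]
```

View pics/g1s.png

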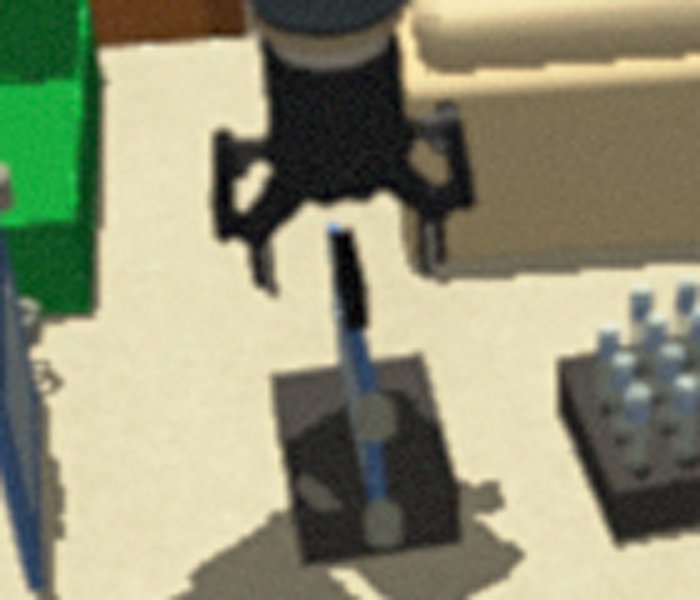

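View pics/g1t.png

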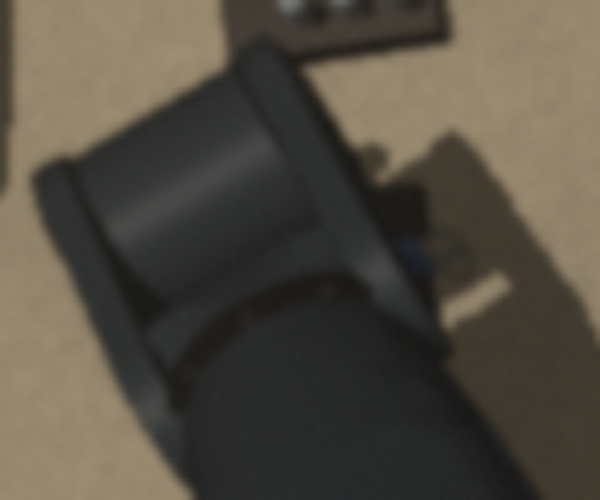

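The side crop shows the fingers, at crop px (265,285) and (430,270), straddling the grip at (348,280), roughly centred. Closing.

```bash
python3 - <<'E'
from h import *
from station import arm
arm.close_gripper(20); print(arm.get_grip_width(),arm.get_force().round(2),arm.get_wrist_torque().round(2))
arm.close_gripper(60); print(arm.get_grip_width(),arm.get_force().round(2),arm.get_wrist_torque().round(2))
p=arm.get_ee_pos(); print(p)
arm.move_straight([p[0],p[1],p[2]+.03],feed=.06); print(arm.get_force().round(2),arm.get_wrist_torque().round(2))
arm.move_straight([p[0],p[1],p[2]+.075],feed=.1); print(arm.get_force().round(2),arm.get_wrist_torque().round(2))
s,=snap(arm,"g2",("side",))
crop(s,"g2s",*s.proj([.43,.31,.18]),140,120,5)
print(arm.get_clock(),arm.get_ee_pos(),arm.get_grip_width())
E
```

```text
0.014205068015830753 [0.39 0.77 0.07] [ 0.01 -0.    0.01]
0.013384389414755225 [-1.11  0.76  2.66] [ 0.08 -0.06  0.02]
[0.42864578 0.31711906 0.15019533]
[-0.11 -0.34 -3.76] [-0.    0.01  0.03]
[ 0.06  0.42 -3.26] [-0.03  0.01  0.04]
g2s origin 230 74 x 5
4.475 [0.42826706 0.31690346 0.22439606] 0.01372377940388069
```

View pics/g2s.png

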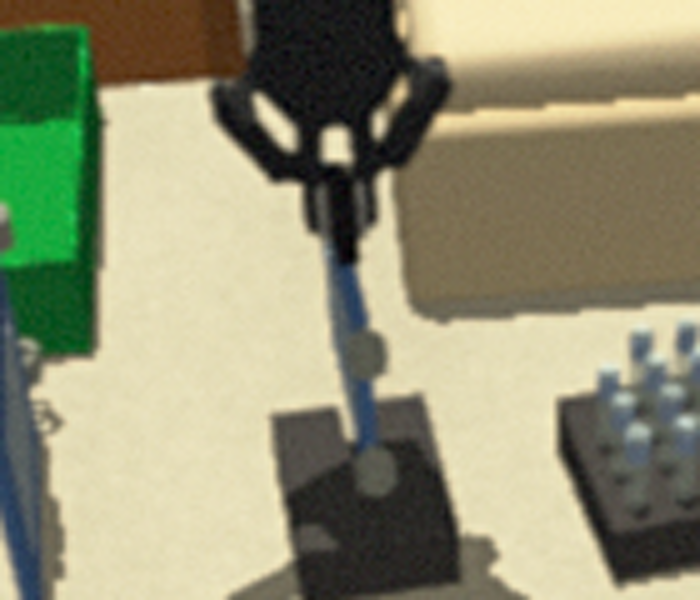

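```bash
cat >> h.py <<'E'
YAW=83.2; d=np.array([np.cos(np.deg2rad(YAW)),np.sin(np.deg2rad(YAW))])
HINGE=np.array([.4787,-.1444])
def tcp(axis,z): return [*(np.asarray(axis)+.085*d),z]
E
python3 - <<'E'
from h import *
from station import arm
arm.move_straight(tcp(HINGE+.09*d,.215),Rd(YAW,-1),feed=.15)
s,t=snap(arm,"h1")
a=HINGE+.09*d
crop(s,"h1s",*s.proj([*a,.12]),150,120,5); crop(t,"h1t",*t.proj([*a,.12]),120,120,5)
print(arm.get_clock(),arm.get_ee_pos(),arm.get_tcp_rot().round(3).tolist())
E
```

```text
h1s origin 260 187 x 5
h1t origin 324 138 x 5
6.7 [0.49936738 0.02974623 0.21501819] [[0.993, -0.118, 0.0], [-0.118, -0.993, 0.0], [0.0, -0.0, -1.0]]
```

View pics/h1s.png

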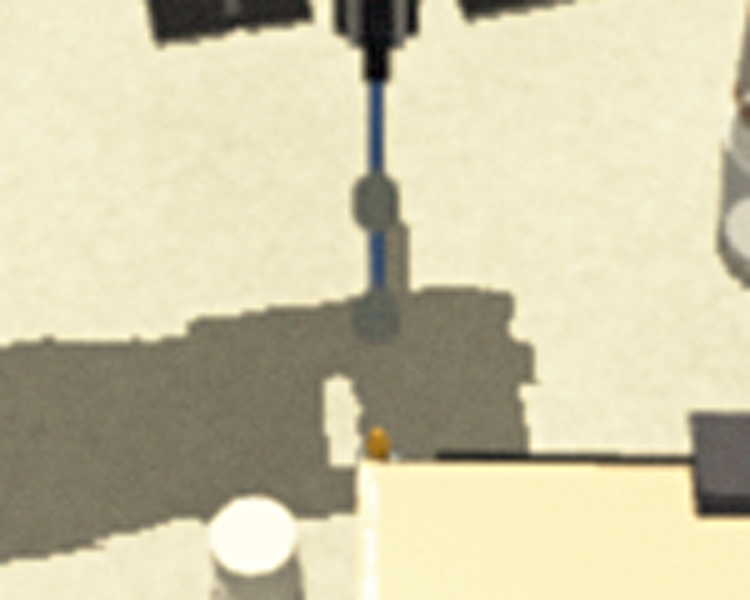

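View pics/h1t.png

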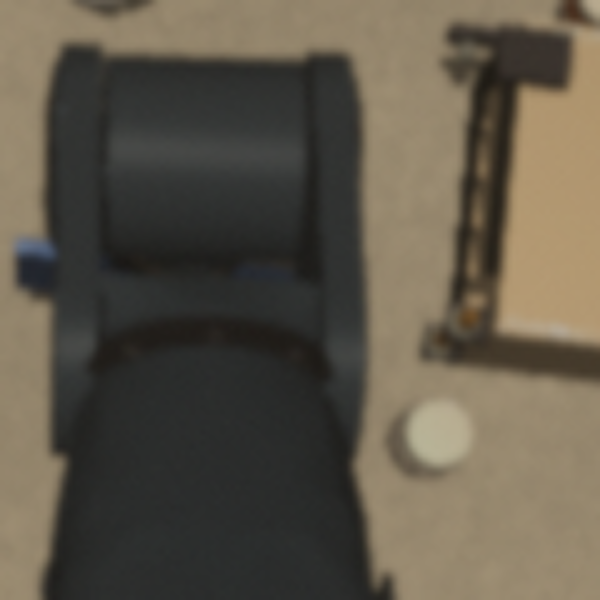

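```bash
python3 - <<'E'
from h import *
v=load("side_h1.npz");P=v.P;x,y,z=P[...,0],P[...,1],P[...,2];h=v.hsv
for nm,zl,zh in(("high",.17,.215),("low",.085,.13)):
    m=(x>.46)&(x<.52)&(y>-.1)&(y<-.0)&(z>zl)&(z<zh)&(h[...,1]<110)
    num,lab,st,ce=cv2.connectedComponentsWithStats(m.astype(np.uint8)); i=1+st[1:,4].argmax(); k=lab==i
    print(nm,st[i],ce[i],P[k].min(0),P[k].max(0))
    zt=.203 if nm=="high" else .118
    t=k&(abs(z-zt)<.004); print("  top pts",t.sum(),P[t].mean(0) if t.any() else 0)
    row=np.where(k); 
    for r in np.unique(row[0]): c=row[1][row[0]==r]; print("   row",r,c.min(),c.max(),P[r,int(c.mean())].round(4))
b=(h[...,0]>8)&(h[...,0]<25)&(h[...,1]>150)&(x>.44)&(x<.5)&(y>-.19)&(y<-.1)
for w,u in zip(*np.where(b)): print(u,w,v.c[w,u],P[w,u].round(4))
t=load("top_h1.npz");P=t.P;x,y,z=P[...,0],P[...,1],P[...,2];h=t.hsv
print("TOP")
b=(h[...,0]>5)&(h[...,0]<22)&(h[...,1]>130)&(x>.45)&(x<.5)&(y>-.17)&(y<-.12)
for w,u in zip(*np.where(b)): print(u,w,t.c[w,u],P[w,u].round(4))
E
```

```text
high [330 205  10  29 152] [334.44078947 222.44078947] [ 0.47708321 -0.06402528  0.18310894] [ 4.97755911e-01 -1.81259517e-04  2.12211510e-01]
  top pts 50 [ 0.48758444 -0.04918074  0.2021927 ]
   row 205 333 334 [ 4.9e-01 -2.0e-04  2.1e-01]
   row 206 333 336 [ 0.4921 -0.0014  0.2076]
   row 207 333 336 [ 0.4917 -0.0054  0.2087]
   row 208 333 336 [ 0.4911 -0.0103  0.2107]
   row 209 333 336 [ 0.4906 -0.0147  0.2122]
   row 210 333 336 [ 0.4906 -0.0148  0.2089]
   row 211 333 336 [ 0.4902 -0.0188  0.21  ]
   row 212 333 336 [ 0.49   -0.0201  0.2081]
   row 213 333 336 [ 0.4897 -0.0232  0.2082]
   row 214 333 336 [ 0.4891 -0.0278  0.2101]
   row 215 333 336 [ 0.4891 -0.0283  0.2072]
   row 216 333 336 [ 0.4883 -0.0351  0.2116]
   row 217 333 336 [ 0.4882 -0.0364  0.2097]
   row 218 333 336 [ 0.488  -0.0378  0.2079]
   row 219 333 336 [ 0.488  -0.0375  0.2041]
   row 220 333 336 [ 0.4878 -0.039   0.2024]
   row 221 333 336 [ 0.4877 -0.04    0.2002]
   row 222 332 337 [ 0.4872 -0.0449  0.2026]
   row 223 331 338 [ 0.4872 -0.0447  0.1988]
   row 224 330 339 [ 0.4871 -0.0454  0.1961]
   
[... 1875 characters left out ...]
[159 112  32] [ 0.4797 -0.1473  0.1425]
337 276 [153 114  50] [ 0.482  -0.1464  0.1407]
334 277 [145 107  42] [ 0.4751 -0.1488  0.1416]
335 277 [152 108  28] [ 0.4774 -0.1479  0.1398]
336 277 [135  94  12] [ 0.4797 -0.1474  0.1387]
335 278 [140 105  50] [ 0.4773 -0.1486  0.1369]
336 278 [125  92  34] [ 0.4795 -0.1494  0.1378]
TOP
417 200 [103  77  47] [ 0.4815 -0.1422  0.1482]
418 200 [110  82  50] [ 0.4811 -0.1445  0.151 ]
416 201 [94 72 45] [ 0.4794 -0.1403  0.1428]
417 201 [98 71 38] [ 0.4789 -0.1424  0.1466]
418 201 [103  74  40] [ 0.4788 -0.1451  0.1472]
419 201 [92 70 44] [ 0.4791 -0.1482  0.1453]
417 202 [88 64 36] [ 0.4768 -0.1433  0.1413]
418 202 [92 69 42] [ 0.4768 -0.1461  0.1413]
```

```bash
sed -i 's/^HINGE=.*/HINGE=np.array([.4802,-.1444])/' h.py; python3 - <<'E'
from h import *
from station import arm
v=load("side_h1.npz")
print(v.proj([.4875,-.055,.194]),v.proj([.4875,-.055,.109]))
arm.move_straight(tcp(HINGE+.09*d,.198),Rd(YAW,-1),feed=.1)
f=arm.get_force()
r=arm.move_straight(tcp(HINGE,.198),feed=.05,until_force=6)
print(r,arm.get_force()-f)
s,t=snap(arm,"h2")
crop(s,"h2s",*s.proj([*HINGE,.13]),120,100,6); crop(t,"h2t",*t.proj([*HINGE,.12]),100,80,6)
print(arm.get_clock(),arm.get_ee_pos())
E
```

```text
[334.67011979 227.88107025] [334.77785691 250.55619458]
False [-0.78283728  0.42989278 -0.93805146]
h2s origin 276 227 x 6
h2t origin 366 161 x 6
9.0667 [ 0.49027993 -0.05987913  0.19800918]
```

View pics/h2s.png

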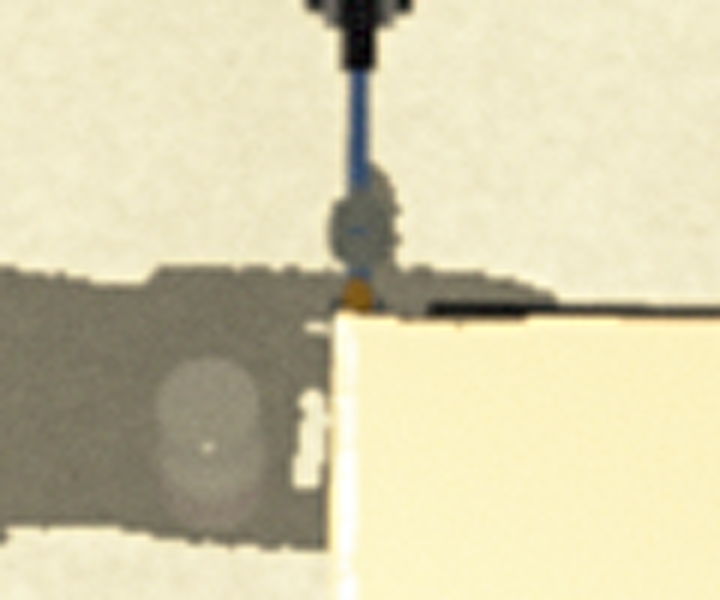

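View pics/h2t.png

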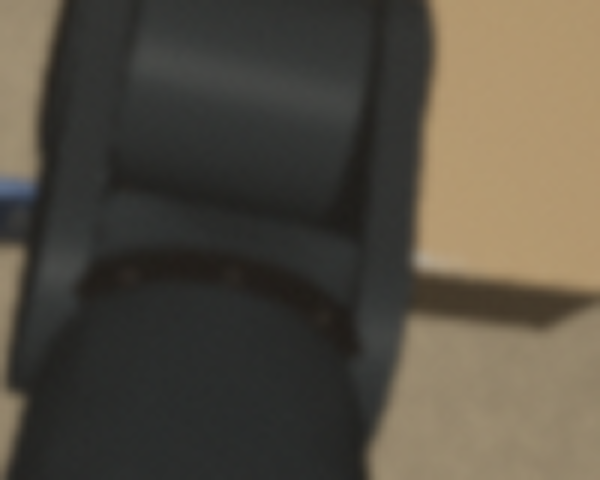

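```bash
python3 - <<'E'
from h import *
v=load("side_h2.npz");P=v.P;x,y,z=P[...,0],P[...,1],P[...,2];h=v.hsv
m=(x>.45)&(x<.51)&(y>-.18)&(y<-.1)&(z>.15)&(z<.2)
for r in range(252,275):
    c=np.where(m[r])[0]
    if len(c): print(r,c.min(),c.max(),"y",y[r,c].round(4).tolist(),"z",np.median(z[r,c]).round(4))
print("exp center top/bot at HINGE cmd", v.proj([*HINGE,.186]),v.proj([*HINGE,.168]))
for hx in([.4785,-.1440],): print("pin tip/base",v.proj([*hx,.149]),v.proj([*hx,.186]),v.proj([*hx,.168]))
b=(h[...,0]>8)&(h[...,0]<25)&(h[...,1]>150)&(x>.44)&(x<.5)&(y>-.19)&(y<-.1)
for w,u in zip(*np.where(b)): print(u,w,v.c[w,u],P[w,u].round(4))
E
```

```text
252 334 337 y [-0.1175, -0.1198, -0.1217, -0.12] z 0.1923
253 334 337 y [-0.1205, -0.1213, -0.1218, -0.1222] z 0.1912
254 334 337 y [-0.1237, -0.1244, -0.1245, -0.1244] z 0.1914
255 334 337 y [-0.1281, -0.1271, -0.1271, -0.1274] z 0.1918
256 334 337 y [-0.1272, -0.1268, -0.1289, -0.1273] z 0.1884
257 334 337 y [-0.128, -0.1274, -0.1284, -0.1273] z 0.1856
258 334 337 y [-0.1253, -0.1291, -0.1293, -0.1264] z 0.1816
259 333 337 y [-0.1317, -0.1339, -0.1322, -0.1327, -0.1325] z 0.1846
260 332 338 y [-0.1329, -0.1347, -0.1351, -0.1346, -0.1332, -0.1362, -0.1363] z 0.1853
261 331 339 y [-0.1366, -0.1369, -0.1359, -0.135, -0.1354, -0.1356, -0.1354, -0.1369, -0.1382] z 0.183
262 331 340 y [-0.1392, -0.1386, -0.1372, -0.135, -0.1351, -0.1347, -0.1368, -0.1394, -0.1419, -0.141] z 0.1823
263 330 340 y [-0.1418, -0.1423, -0.138, -0.1349, -0.1321, -0.1363, -0.136, -0.1362, -0.1375, -0.1436, -0.1441] z 0.1766
264 330 340 y [-0.1394, -0.1442, -0.1435, -0.1366, -0.1341, -0.1328, -0.1344, -0.1373, -0.1392, -0.1452, -0.1442] z 0.1754
265 330 340 y [-0.1406, -0.1463, -0.1471, -0.1461, -0.1273, -0.1278,
[... 951 characters left out ...]
0] [ 0.4755 -0.1457  0.1446]
335 275 [124  90  21] [ 0.4776 -0.1466  0.1456]
336 275 [123  89  29] [ 0.4798 -0.1467  0.1455]
337 275 [115  90  44] [ 0.482  -0.1461  0.1441]
334 276 [126  91  30] [ 0.4754 -0.1463  0.1416]
335 276 [128  89  28] [ 0.4775 -0.1473  0.1428]
336 276 [126  91  22] [ 0.4797 -0.1476  0.1429]
337 276 [119  89  39] [ 0.4823 -0.1442  0.1372]
334 277 [120  87  24] [ 0.4752 -0.1479  0.1402]
335 277 [123  92  27] [ 0.4774 -0.1478  0.1396]
336 277 [122  89  22] [ 0.4797 -0.1474  0.1387]
337 277 [110  79  27] [ 0.482  -0.1465  0.1369]
335 278 [123  92  39] [ 0.4773 -0.1491  0.1377]
336 278 [108  78  22] [ 0.4795 -0.1486  0.1366]
337 278 [105  77  34] [ 0.482  -0.1467  0.1332]
```

```bash
sed -i 's/^HINGE=.*/HINGE=np.array([.4811,-.1454])/' h.py; python3 - <<'E'
from h import *
from station import arm
arm.move_straight(tcp(HINGE,.190),feed=.05)
f=arm.get_force();w=arm.get_wrist_torque()
for z in(.178,.172,.167,.163,.160):
    r=arm.move_straight(tcp(HINGE,z),feed=.03,until_force=5)
    print(z,r,(arm.get_force()-f).round(2),(arm.get_wrist_torque()-w).round(3),arm.get_ee_pos().round(4))
    if r: break
s,=snap(arm,"h3",("side",))
crop(s,"h3s",*s.proj([*HINGE,.13]),120,100,6)
print(arm.get_clock())
E
```

```text
0.178 False [-0.22  0.7   0.78] [-0.    -0.04  -0.052] [ 0.4912 -0.061   0.1779]
0.172 False [-0.67  0.17  0.46] [ 0.002  0.053 -0.072] [ 0.4911 -0.061   0.1718]
0.167 False [-0.6  -0.48 -0.05] [-0.005  0.147 -0.12 ] [ 0.491  -0.0609  0.1668]
0.163 False [0.24 0.05 0.07] [-0.049  0.201 -0.108] [ 0.491  -0.061   0.1628]
0.16 False [-0.02 -1.16 -0.05] [-0.004  0.212 -0.098] [ 0.4911 -0.061   0.1598]
h3s origin 276 228 x 6
11.175
```

View pics/h3s.png

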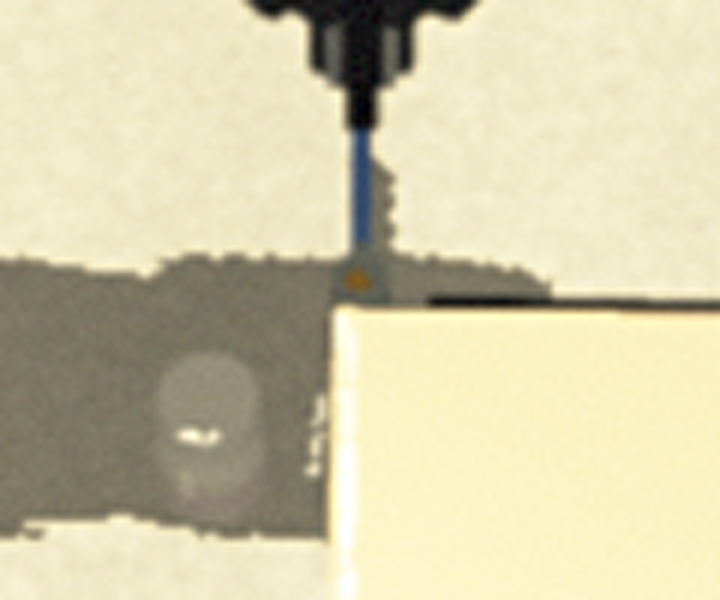

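The brass tip shows inside the upper knuckle ring at crop (358,281), and both forces are small. Next I seat it.

```bash
python3 - <<'E'
from h import *
from station import arm
f=arm.get_force();w=arm.get_wrist_torque()
for z in(.157,.155,.153,.151,.149):
    r=arm.move_straight(tcp(HINGE,z),feed=.015,until_force=3)
    F=arm.get_force()-f
    print(z,r,F.round(2),(arm.get_wrist_torque()-w).round(3),arm.get_ee_pos().round(4))
    if r or F[2]>2: break
s,=snap(arm,"h4",("side",))
v=s;P=v.P;x,y,z=P[...,0],P[...,1],P[...,2]
m=(x>.45)&(x<.51)&(y>-.17)&(y<-.12)&(z>.12)&(z<.17)&(v.hsv[...,1]<110); print("knuckle z",np.percentile(z[m],[5,50,90]))
b=(v.hsv[...,0]>95)&(v.hsv[...,0]<125)&(v.hsv[...,1]>60)&(x>.46)&(x<.53)&(y>-.13)&(y<.05); print("panel z max",np.percentile(z[b],[50,95,99]))
crop(s,"h4s",*s.proj([*HINGE,.13]),120,100,6)
print(arm.get_clock())
E
```

```text
0.157 False [-0.09 -0.78 -0.69] [-0.105 -0.034  0.102] [ 0.4911 -0.061   0.1569]
0.155 True [1.54 2.41 8.75] [-0.009 -0.187  0.124] [ 0.4911 -0.0609  0.1547]
knuckle z [0.13400658 0.1451337  0.14870653]
panel z max [0.17784734 0.47313482 0.48269627]
h4s origin 276 228 x 6
11.8083
```

View pics/h4s.png

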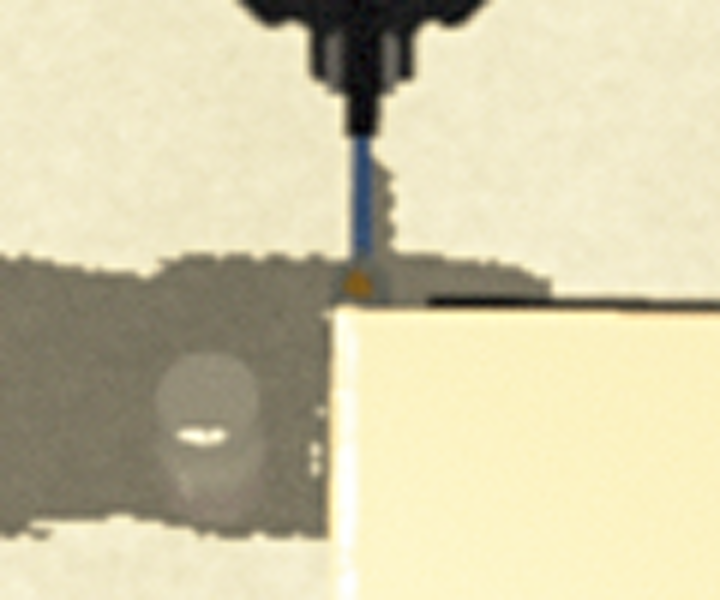

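```bash
python3 - <<'E'
from h import *
from station import arm
arm.move_straight(tcp(HINGE,.1547),feed=.02)
print(arm.get_force().round(2))
arm.open(); 
p=arm.get_ee_pos(); arm.move_straight([p[0],p[1],.25],feed=.12)
# move aside toward -x robot side for a view
arm.goto([.40,-.02,.25],Rd(YAW,-1)); arm.close_gripper(20)
s,t=snap(arm,"h5")
crop(s,"h5s",*s.proj([*(HINGE+.06*d),.13]),120,100,6); crop(t,"h5t",*t.proj([*(HINGE+.06*d),.12]),120,90,6)
print(arm.get_clock(),arm.get_grip_width())
E
```

```text
[-1.14  1.51  4.28]
h5s origin 276 205 x 6
h5t origin 335 154 x 6
15.0417 9.594456265602591e-05
```

View pics/h5s.png

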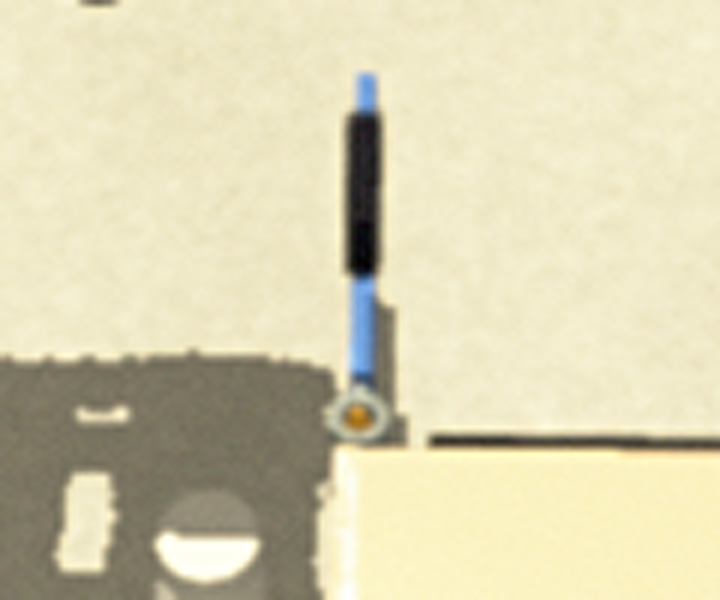

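View pics/h5t.png

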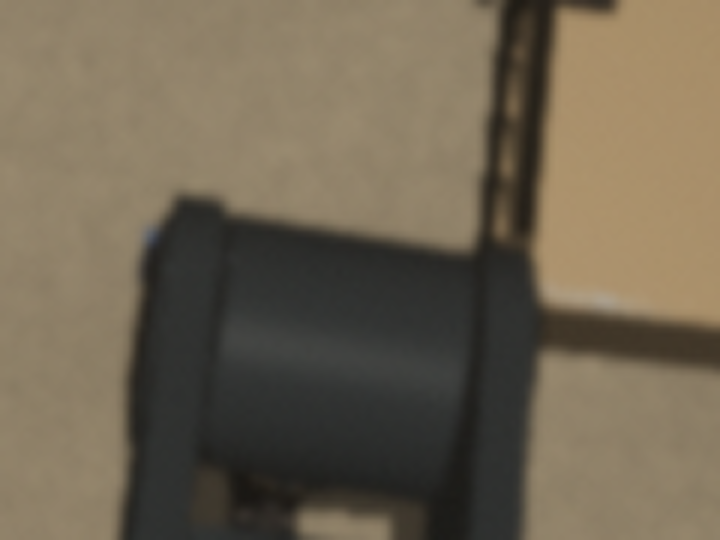

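The side crop shows the door hung square open, with the pin tip centred in the upper knuckle at crop (358,415) and the panel running straight out. I'll check the seating height by depth, then push the grip's outer face shut along an arc with closed fingers.

```bash
cat >> h.py <<'E'
def push(yaw,off,z=.158,r=.095):
    a=np.deg2rad(yaw);u=np.array([np.cos(a),np.sin(a)]);n=np.array([-np.sin(a),np.cos(a)])
    return [*(HINGE+r*u+off*n),z],Rd(yaw-90,1)
E
python3 - <<'E'
from h import *
from station import arm
v=load("side_h5.npz");P=v.P;x,y,z=P[...,0],P[...,1],P[...,2];h=v.hsv
bx=(x>.45)&(x<.53)&(y>-.13)&(y<.04)
b=bx&(h[...,0]>95)&(h[...,0]<125)&(h[...,1]>60)&(h[...,2]>150); print("top edge z",np.percentile(z[b],[25,50,75]))
g=bx&(h[...,2]<50)&(z>.17); print("grip z",np.percentile(z[g],[25,50,75]))
Q=P[b|g]; l=cv2.fitLine(Q[:,:2].astype(np.float32),cv2.DIST_HUBER,0,.001,.001).ravel(); print("yaw",np.degrees(np.arctan2(l[1],l[0]))%180)
for yw in(83.2,40,-6.8): print(yw,np.round(arm.solve_ik(*push(yw,.02)),2))
p,R=push(83.2,.055,z=.25); arm.goto(p,R)
arm.move_straight(push(83.2,.055)[0],feed=.12)
r=arm.move_straight(push(83.2,.012)[0],feed=.02,until_force=1.5)
q=arm.get_ee_pos(); n=np.array([-np.sin(np.deg2rad(83.2)),np.cos(np.deg2rad(83.2))]); print(r,q,"off",(q[:2]-HINGE)@n,arm.get_force())
s,t=snap(arm,"p1"); crop(s,"p1s",*s.proj([*(HINGE+.06*d),.13]),140,120,5)
print(arm.get_clock())
E
```

```text
top edge z [0.14652194 0.14843843 0.14951402]
grip z [0.17982298 0.18143062 0.33009313]
yaw 87.6685
83.2 [-0.2   0.31  1.91 -0.    0.91 -1.65]
40 [-0.21  0.43  1.73 -0.    0.98 -0.91]
-6.8 [-0.31  0.51  1.6  -0.    1.03 -0.19]
False [ 0.48038421 -0.0496531   0.15798876] off 0.012047570497330566 [-0.66696323  0.54645847  0.36681338]
p1s origin 266 195 x 5
19.7917
```

View pics/p1s.png

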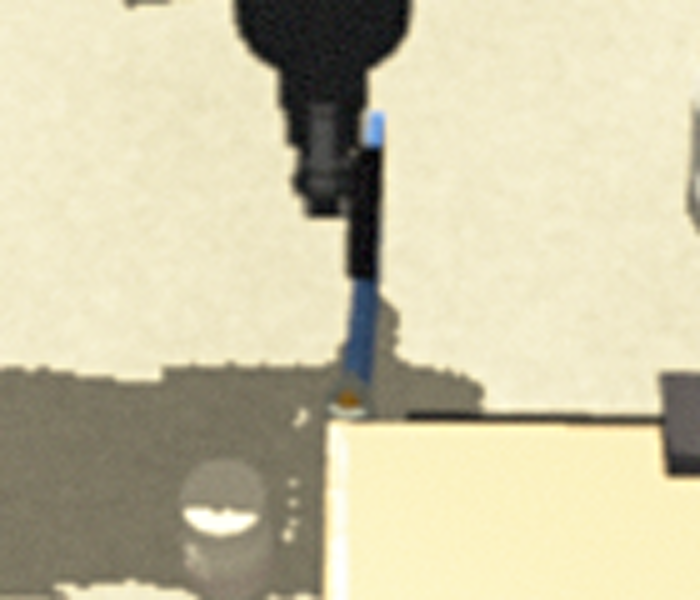

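```bash
python3 - <<'E'
from h import *
from station import arm
f0=arm.get_force(); mx=0
for yw in np.linspace(77,5,13):
    r=arm.move_straight(*push(yw,.018),feed=.05,until_force=8)
    F=arm.get_force()-f0; mx=max(mx,np.linalg.norm(F))
    if r: print("stop",yw,F); break
print(yw,mx,arm.get_clock(),arm.get_ee_pos())
s,t=snap(arm,"p2"); crop(s,"p2s",*s.proj([.54,-.15,.13]),140,120,5);crop(t,"p2t",*t.proj([.54,-.15,.13]),140,120,5)
E
```

```text
5.0 1.775096064105345 24.25 [ 0.57397982 -0.11887827  0.15793844]
p2s origin 293 217 x 5
p2t origin 348 120 x 5
```

View pics/p2s.png

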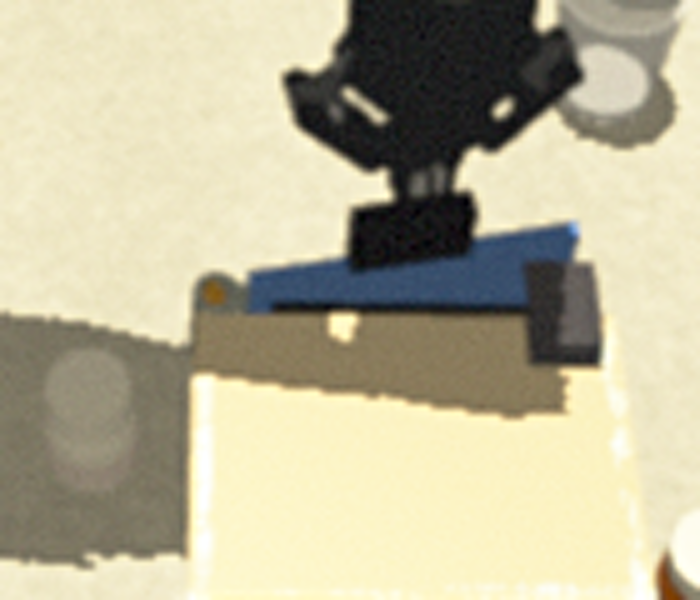

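View pics/p2t.png

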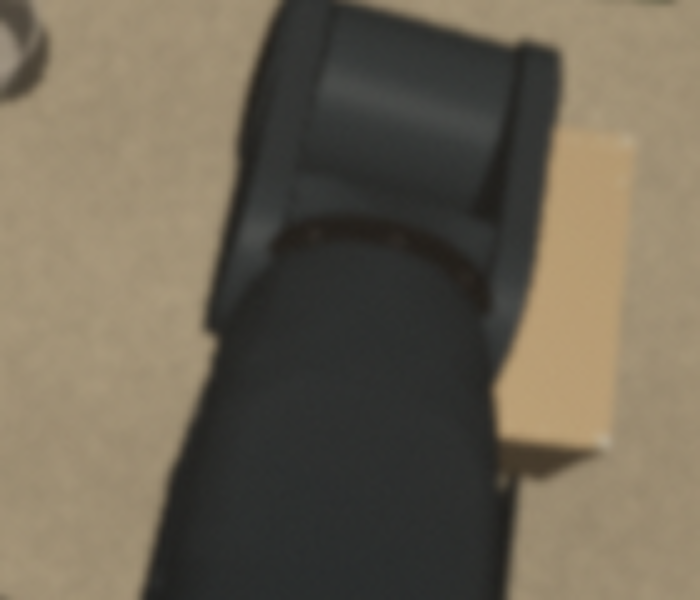

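The door is about 10° ajar at the side crop's (570,230), its top corner is heading under the lug, and the fingers sit against the grip. I'll do the last degrees slowly with force checks.

```bash
python3 - <<'E'
from h import *
from station import arm
f0=arm.get_force()
for yw in np.arange(3,-12.1,-1.):
    a=np.deg2rad(yw);n=np.array([-np.sin(a),np.cos(a),0])
    r=arm.move_straight(*push(yw,.018),feed=.015,until_force=14)
    F=(arm.get_force()-f0)@n
    print(round(yw,1),r,round(F,2),arm.get_ee_pos()[1].round(4))
    if r or (yw<-6 and F>8): break
s,=snap(arm,"p3",("side",)); crop(s,"p3s",*s.proj([.54,-.15,.13]),140,120,5)
print(arm.get_clock())
E
```

```text
3.0 False -0.33 -0.1225
2.0 False -0.61 -0.1242
1.0 False -0.43 -0.1258
0.0 False -0.62 -0.1275
-1.0 False -0.88 -0.1291
-2.0 False 2.8 -0.1304
-3.0 False -0.65 -0.1327
-4.0 False -1.34 -0.1343
-5.0 False 0.01 -0.1359
-6.0 False -0.87 -0.1376
-7.0 False 0.31 -0.1392
-8.0 False 4.43 -0.1401
-9.0 True 2.63 -0.1399
p3s origin 293 217 x 5
27.9167
```

View pics/p3s.png

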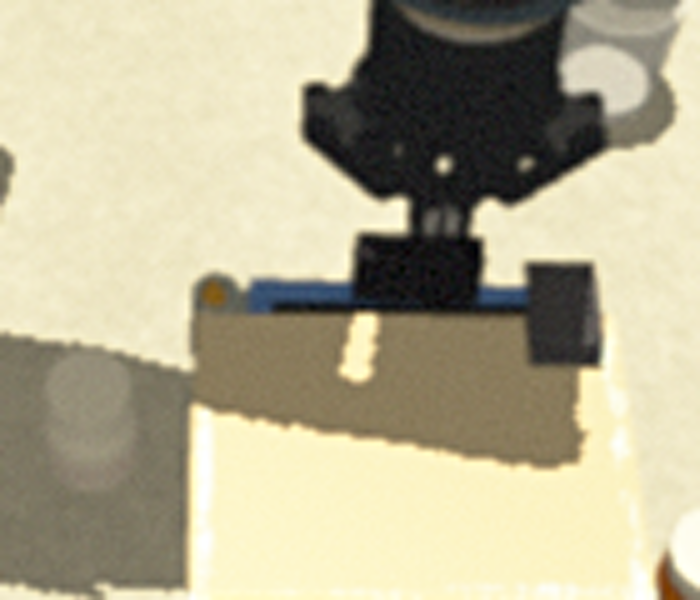

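```bash
python3 - <<'E'
from h import *
from station import arm
p,_=push(-8,.07); arm.move_straight(p,feed=.06)
p[2]=.27; arm.move_straight(p,feed=.15); arm.goto([.40,.10,.30],Rd(YAW-90,1))
s,t=snap(arm,"p4"); crop(s,"p4s",*s.proj([.555,-.16,.13]),150,100,5);crop(t,"p4t",*t.proj([.55,-.17,.13]),120,110,5)
print(arm.get_clock(),arm.get_force())
E
```

```text
p4s origin 295 230 x 5
p4t origin 365 122 x 5
31.0667 [ 0.0906121  -0.34436612  0.61557614]
```

View pics/p4s.png

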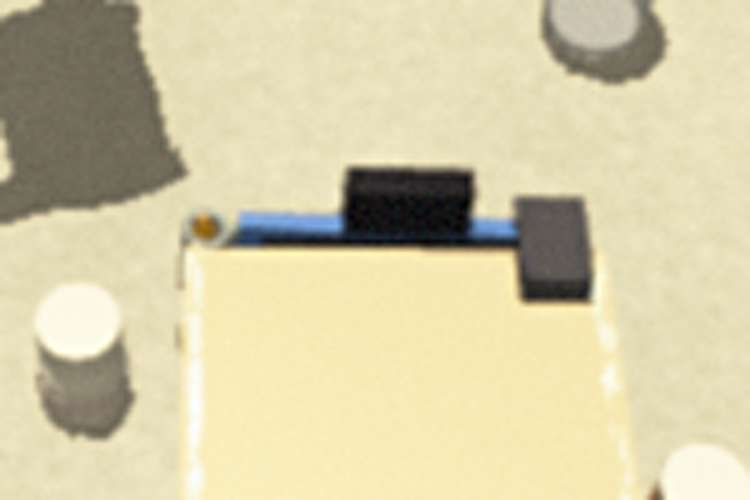

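View pics/p4t.png

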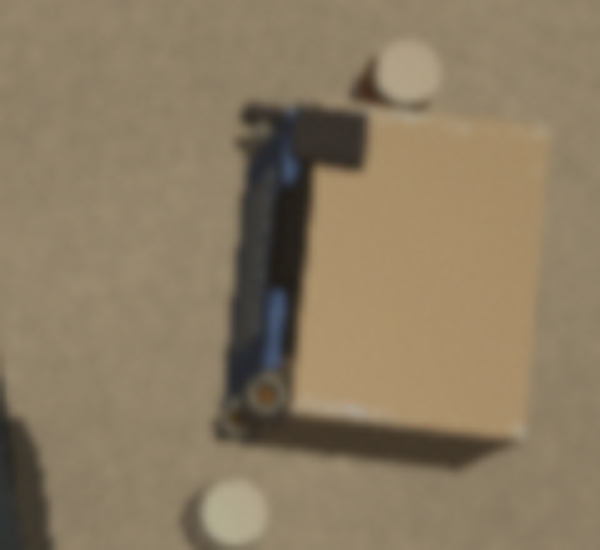

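View pics/top_p4.png

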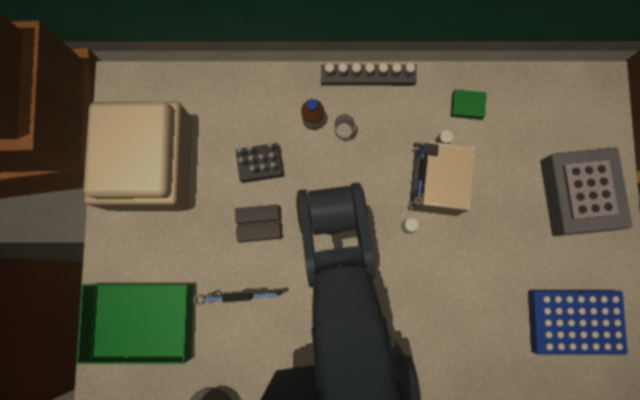

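```bash
python3 - <<'E'
from h import *
for n in("top_p4","side_p4"):
    v=load(n+".npz");P=v.P;x,y,z=P[...,0],P[...,1],P[...,2];h=v.hsv
    b=(h[...,0]>95)&(h[...,0]<125)&(h[...,1]>60)&(x>.46)&(x<.68)&(y>-.2)&(y<-.1)&(z>.138)&(z<.156)
    q=np.array([v.ray(u,w,.150)[:2] for w,u in zip(*np.where(b))],np.float32)
    l=cv2.fitLine(q,cv2.DIST_HUBER,0,.001,.001).ravel()
    C=np.array([.5508,-.2325]);a=np.deg2rad(-6.8);R=np.array([[np.cos(a),-np.sin(a)],[np.sin(a),np.cos(a)]])
    c=(q-C)@R*1000
    print(n,len(q),"z",np.median(z[b]),"ang",np.degrees(np.arctan2(l[1],l[0])),"cab x",c[:,0].min(),c[:,0].max())
    for lo,hi in((-70,-25),(25,82)):
        k=(c[:,0]>lo)&(c[:,0]<hi); print("  cab y at",lo,hi,k.sum(),c[k].mean(0),c[k,1].min(),c[k,1].max())
    # jars before/after
v0,v1=load("top0.npz"),load("top_p4.npz"); w0,w1=load("side0.npz"),load("side_p4.npz")
df=np.abs(v0.c.astype(int)-v1.c).sum(-1); 
for nm,u,w in(("jarA",411,225),("jarB",446,136),("flask",312,112),("beaker",345,127)): print(nm,df[w-12:w+12,u-12:u+12].mean())
crop(v1,"p4catch",425,150,50,40,14)
E
```

```text
top_p4 73 z 0.14734368256851726 ang -5.9326887 cab x -62.68728168446844 60.78834639450619
  cab y at -70 -25 49 [-43.1203632   78.63352877] 73.58303911430886 84.12545966878456
  cab y at 25 82 21 [50.15552733 79.61290193] 73.94823857836477 83.4004978494539
side_p4 204 z 0.1461451345535168 ang -8.20208 cab x -65.64370404357462 50.600337303898186
  cab y at -70 -25 96 [-46.34075242  74.02208211] 66.4679915615105 79.31827352229922
  cab y at 25 82 53 [39.28777227 72.08554098] 67.15630242989477 77.39708256643395
jarA 8.987847222222221
jarB 10.788194444444445
flask 5.553819444444445
beaker 8.380208333333334
p4catch origin 400 130 x 14
```

View pics/p4catch.png

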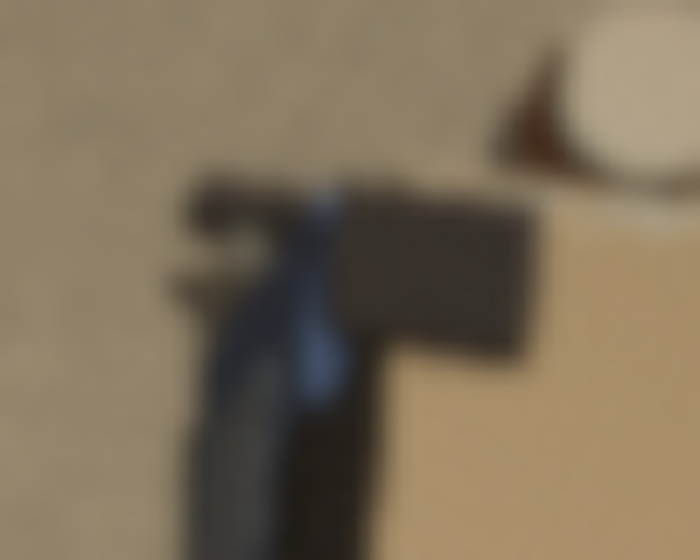

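```bash
python3 - <<'E'
from h import *
from station import arm
arm.dwell(.5)
v=load("top_p4.npz"); t,=snap(arm,"end",("top",)); print("change at door",np.abs(v.c.astype(int)-t.c)[140:210,410:430].mean(),arm.get_clock())
arm.sign_off()
E
```

```text
change at door 0.5261904761904762 31.6167
the job is handed in; nothing more can be done
```

The door is hung on both pins and shut, and I handed the job in at 31.6 s. I lifted the smaller blue door out of its slot by the grip, brought it in from the front square to the cabinet and lowered it onto the pins. I then released it and pushed it shut slowly with closed fingers on the grip.

**Seating:** The door stopped going down at tool height 0.1547 m, against 0.155 m predicted for fully hung. The stop registered 8.8 N. The pin tip showed centred in the upper knuckle. I could not see the lower knuckle directly, so its seating is inferred from the door being rigid.

**Closing:** The push peaked at 2.8 N about 5° before shut, which fits the ball catch giving way. The door then met a firm stop at the frame.

**Last checks:**
- **Angle:** The door reads -5.9° in the top view and -8.2° in the side view, against about -6.8° for the cabinet. The two views disagree by 2.3°, but their mean agrees with shut.
- **Catch:** In a blurry crop the ball appears to lie over the door's outer face.
- **Height:** The door's top edge reads 2 to 4 mm below the nominal 150 mm. I put that down to sag and mixed edge pixels and did not check it further.
- **Bystanders:** The jars, bottle and beaker look unmoved in the before and after pictures.
- **Still:** Nothing at the door changed in the half second or so before hand-in, and the robot was clear of everything.

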